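# Restock the vial lane and stack the emptied tray

## Task

First take the carton out of the loose tray, set it upright on the upper half of the sloped roller lane and let go so that it slides down to the stop. Then push the turntable's upright peg round so that the stocked tray is turned half a turn, and lastly stack the emptied tray squarely on the stocked tray, the two facing opposite ways so that it rests on the ledges instead of nesting. Leave the bottle, the jar and the computer mouse where they are, and leave everything at rest.

Things in the scene. Friction and masses are not known exactly. Their poses are not given: they have to be found in the camera images.
- loose_mid (a point): Loose tray: light grey plastic stack-nest tray on the bench, 175 (x) x 66 (y) x 62 mm high, 0.2 kg, with the carton standing in it. Above 30 mm a vertical rim band, 61 mm wide inside, walls 2.5 mm; below, narrower (132 x 52 mm outside, 127 x 47 inside, floor 3 mm). Grip it across its 66 mm at mid-length. Point: its centre, 31 mm above its underside; x along its length towards its lip, z up.
- loose_lip (a point): Loose tray's finger lip: 44 mm wide tab, 12 mm out from the rim of its +x end. Point: on the lip, 93 mm from the tray's centre. Inside the rim at this end is one ledge in the middle, at the other end two in the corners; ledge tops 6 mm below the rim. Outside below the rim band it has feet down to its underside: two at the lip end, one amid the other end.
- stock_mid (a point): Stocked tray: identical tray, with two rows of low vials (tops 27 mm above its underside, they hinder nothing), 0.5 kg, loose on the turntable's disc, roughly centred, turning with it. At the start it faces within 0.5 rad of the loose tray's way. Point: its centre, 31 mm above its underside; x along its length towards its lip, z up.
- stock_lip (a point): Stocked tray's finger lip, as on the loose tray. A tray set into the other facing the same way nests, 33 mm above it; with the lips at opposite ends its feet stand on the ledges, 56 mm above it, with about 5 mm of play each way. Point: on the lip, 93 mm from the tray's centre.
- carton_mid (a point): Upright cardboard carton, 60 (x) x 40 (y) x 105 (z) mm, about 0.18 kg, standing on the floor of the loose tray with its 60 mm side along the tray's length; it sticks out 46 mm above the tray's rim. Point: its centre, 52.5 mm above its underside.
- lane: Fixed sloped aluminium lane with free-turning grey rollers, 284 x 60 mm, 52 mm wide between side guides 18 mm high. It falls 0.22 rad towards its -x end, where the stop plate stands. Things set on it roll down by themselves. Origin: on the bench under its middle; x along it uphill (level), z up. A carton's centre lies at x = -0.119, z = 0.117 m in it when against the stop.
- lane_stop (a point): Point on top of the rollers, in the middle of the lane's width, at the foot of the stop plate (63 mm tall) at the low end; axes as the lane's.
- lane_top (a point): Point on top of the rollers, in the middle of the lane's width, 221 mm up the slope from lane_stop: a good place to set the carton's middle; axes as the lane's.
- turntable: Fixed base of a bench turntable whose vertical axis carries a dark grey disc, 230 mm diameter, top 22 mm above the bench. Origin: on the bench, on the axis.
- disc (a joint): Angle of the turntable's disc, positive counter-clockwise from above; it turns without end either way with light friction (under 2 N at the peg) and stays where it is left.
- peg (a point): Upright steel peg, 16 mm diameter, 80 mm tall, fixed on the disc 95 mm from its axis, beside the stocked tray's long side; its top is 102 mm above the bench. Point: on the peg's axis, 40 mm above the disc. Pushing it along its circle turns the disc.
- bottle: Bystander: amber glass bottle, white cap, 70 mm diameter, 180 mm tall, right of the far side of the bench. Origin: centre of its underside.
- jar: Bystander: low glass jar, white cap, 60 mm diameter, 70 mm tall. Origin: centre of its underside.
- mouse: Bystander: black and red computer mouse, 105 x 60 x 30 mm, beyond the turntable. Origin: centre of its underside.
Things that resemble listed ones, but are neither listed nor needed, are in the scene too. Of the things that look like the turntable, the middle-sized one is meant.

How it is judged:
By the outcome, as a careful person would: the job done as asked, in the order asked, and still so for the second after the job is handed in, with the robot touching nothing.
It also fails if it takes over 72 s, if anything falls off the work surface, if the arm or the gripper's body presses on something with over 40 N, if the wrist force passes 120 N, or if a joint passes its speed limit or range.

## Robot

A 6-joint arm with a two-finger parallel gripper is mounted at the origin on the work surface. World frame = base frame: x ahead of the robot, y to its left, z up, the work surface at z = 0. Lengths are in m, angles in rad, forces in N, time in s.
With the tool pointing down it reaches from about 0.3 to 0.775 m from the base axis. Payload 14.6 kg.
Tool frame: the origin (TCP) lies on the centre line of the jaws, within the pads' length; the fingertips stand ctrl.tcp_to_tips ahead of it and the grasp point (between the pads) lies 2 mm behind it (ctrl.tcp_to_tips is the distance from the TCP to the fingertips, in m); z points along the fingers, y is the line along which they close (so a half turn about z gives the same grasp; the last joint's range is limited). The gripper opens to 94 mm and grips with 3 to 60 N. Pads are 16 mm wide; open, the fingers measure 119 mm over their backs; the gripper's body (75 mm by 177 mm) begins 78 mm behind the grasp point.
Start: joints at [-1.235, 0.3, 1.521, -0, 1.321, -0.067], TCP at [0.216, -0.506, 0.222] pointing down, gripper open.
Joint ranges: [-3.03, 3.03], [-0.79, 2.21], [0.23, 2.52], [-1.04, 4.18], [0, 3.07], [-2.55, 2.55]. Speed limits (rad/s): [2.22, 2.22, 2.57, 3.14, 3.14, 3.14].

## Interface

Orientations are given as [roll, pitch, yaw] about the fixed x, y, z axes, in that order (R = Rz(yaw) Ry(pitch) Rx(roll)).
In Python, from station import telemetry, viewer, hand_in, ctrl gives the robot as it stands.
- The arm moves only by the tool step_arm, never from a script. Its argument "plan" is a list of rows, each an object of numbers: "dx", "dy", "dz": the shift along the tool's x, y, z scaled (see below); "rx", "ry", "rz": the turn, a rotation vector about the tool's x, y, z scaled (see below); "claw": the closure, from 0 (fully open) to 1 (shut). In form: [{"dx": .., "dy": .., "dz": .., "rx": .., "ry": .., "rz": .., "claw": ..}, ...]. A call has 1 to 10 rows; each row shifts and turns the commanded pose from where the row before left it, along the tool's axes as they then stand; what a row does not reach is not made up. The controller multiplies each number of a shift by 0.1 m and each number of a turn by 90 degrees. A row lasts 1/10 s, in which the tool goes at most 50 mm and 8.59 degrees, less where a joint would pass 70% of its speed; a pose out of reach is approached as far as the arm can. A call with a number of a shift or a turn outside -1 to 1 is refused whole. A call with a gripper value outside its range is refused whole. The fingers move at their own pace and stop on an object; "grip_force" is the grip in N (left out, the last holds). Time passes only in rows, so rows that do not move let the fingers close. It gives the time, the measured TCP pose, the force, the opening and the grip force at its end, in the units of the state.
- telemetry.get_obs(): the state, without advancing time (a new reading comes with each control period).
- viewer.camera(name): name is "side" or "top" or "wrist"; returns a dict with "img" (384x512x3 uint8, red, green, blue), "z_map" (384x512 float32, m along the optical axis (not along the pixel's ray), 0 where there is no reading), "fx", "fy", "cx", "cy" (pixels), "dist" ([k1, k2, p1, p2, k3] as OpenCV has them; the pictures are not rectified), "R" (3x3) and "t" (3): a world point X has camera coordinates R X + t; the wrist camera has in their place "tool_from_camera" (4x4, takes a point from camera to tool coordinates, whose origin is the TCP and whose axes are the flange's). Camera axes: x right, y down, z forward; pixel columns grow to the right and rows downward; lengths in m; the calibration is good to about 2 mm. A picture is of the moment at which its call begins: read the wrist's pose just before it.
- hand_in(): hands the job in; it is judged then, once.
Trained networks look in a picture, given as the dict that the camera call returned (one of the last four; its "shot" number tells which), for a name from the list of things; names that differ only in an ending like _2 or _b are one class to them, and where a whole thing is asked for, a point or a joint stands for the part that bears it (a point fixed in the world has none). Each returns a list of dicts, best first, with "score" (0 to 1); they miss things now and then, are a little off and sometimes report something else, mostly with a low value. They report only what shows in the picture. A call takes as long as a camera call. They do not tell look-alikes from the thing itself.
- viewer.recognise(target, picture): "rect" ([left, top, right, bottom] in pixels, round what is visible of it).
The state is a dict: "time_s": time; "qpos": joint angles; "joint_vel": joint speeds; "tau": joint torques, N m; "ee_pos": TCP position; "eef_rot": TCP orientation; "force": force on the tool from outside, world axes, zero at the start; "moment": the same for the moment, N m; "grip_width": finger opening in m; "grip_force": force on a finger pad.
Only numpy, scipy, OpenCV 4.12 (cv2) and the standard library are available. Lean on these libraries where they do the work, as an engineer would, in place of code of your own. Each camera call takes 0.05 s, during which the arm holds its last target. There are 200 camera calls.

## Working session

There is one attempt and no reset: what is moved stays moved. The work goes in short steps, Python scripts to look and compute and a tool call to move; the robot and the scene stay as the last step left them, time stands still between calls to the robot, and variables do not carry over. Pictures are saved under pics/ and viewed, at most 10 in all, crops included, and the job is handed in when it is done.

Besides the shell and the picture viewer there is one more tool, called after ">>>" in YAML: its name, and indented under it one key for each argument. step_arm: Moves the arm, as the interface text tells. Shifts and turns lie within -1 to 1; 1 stands for 0.1 m of shift or 90 degrees of turn. Its arguments: {"type":"object","properties":{"plan":{"type":"array"},"grip_force":{"type":"number"}},"required":["plan"]}

```bash
mkdir -p pics; ls; cat > h.py <<'E'
import numpy as np, cv2
from station import telemetry, viewer, hand_in, ctrl
def K(c): return np.array([[c['fx'],0,c['cx']],[0,c['fy'],c['cy']],[0,0,1.]])
def cloud(c):
    "world XYZ per pixel (HxWx3), nan if no reading; fixed cameras"
    h,w=c['z_map'].shape
    u,v=np.meshgrid(np.arange(w),np.arange(h))
    p=cv2.undistortPoints(np.stack([u,v],-1).reshape(-1,1,2).astype(float),K(c),np.array(c['dist'])).reshape(h,w,2)
    z=c['z_map'].astype(float).copy(); z[z==0]=np.nan
    P=np.dstack([p[...,0]*z,p[...,1]*z,z])
    if 'R' in c: return (P-np.array(c['t']))@np.array(c['R'])
    T=np.array(c['tool_from_camera']); return P@T[:3,:3].T+T[:3,3]
def save(c,n,box=None,s=1):
    im=c['img'][...,::-1]
    if box: im=im[box[1]:box[3],box[0]:box[2]]
    cv2.imwrite('pics/'+n,cv2.resize(im,None,fx=s,fy=s,interpolation=cv2.INTER_CUBIC))
E
python3 - <<'E'
from h import *
o=telemetry.get_obs(); print({k:np.round(v,3) for k,v in o.items()}, ctrl.tcp_to_tips)
ims=[]
for n in ['top','side']:
    c=viewer.camera(n); P=cloud(c); np.savez('%s.npz'%n,P=P,img=c['img'])
    print(n,'cam pos',-np.array(c['R']).T@c['t'])
    for t in ['loose_mid','loose_lip','stock_mid','stock_lip','carton_mid','lane','turntable','peg','bottle','jar','mouse']:
        for r in viewer.recognise(t,c)[:4]:
            l,tp,rr,b=[int(x) for x in r['rect']]
            p=P[(tp+b)//2,(l+rr)//2]
            print(n,t,round(r['score'],2),[l,tp,rr,b],np.round(p,3))
    ims.append(c['img'])
a=np.vstack(ims)[...,::-1]
cv2.imwrite('pics/a.png',cv2.resize(ims[0][...,::-1],(780,585)));cv2.imwrite('pics/b.png',cv2.resize(ims[1][...,::-1],(780,585)))
E
```

```text
pics
{'time_s': np.float64(0.0), 'qpos': array([-1.235,  0.3  ,  1.522, -0.   ,  1.321, -0.067]), 'joint_vel': array([-0.001,  0.001,  0.001, -0.001,  0.   , -0.001]), 'tau': array([ 2.0000e-03, -5.3181e+01, -3.5274e+01,  7.1000e-02,  2.4000e-02,
       -0.0000e+00]), 'ee_pos': array([ 0.216, -0.506,  0.222]), 'eef_rot': array([-3.14 , -0.   ,  0.403]), 'force': array([ 0.511, -0.54 ,  0.249]), 'moment': array([0.008, 0.019, 0.011]), 'grip_force': np.float64(0.0), 'grip_width': np.float64(0.094)} 0.017
top cam pos [ 0.44042552 -0.07851994  1.49253031]
top loose_mid 0.57 [115, 179, 143, 234] [0.496 0.3   0.111]
top loose_lip 0.74 [116, 177, 145, 234] [0.5   0.298 0.106]
top stock_mid 0.9 [203, 145, 227, 202] [0.614 0.034 0.045]
top stock_lip 0.9 [208, 143, 228, 203] [0.617 0.025 0.021]
top stock_lip 0.26 [233, 110, 248, 144] [ 0.776 -0.047  0.026]
top carton_mid 0.6 [307, 173, 340, 266] [ 0.465 -0.321  0.085]
top carton_mid 0.56 [117, 192, 138, 211] [0.512 0.308 0.107]
top lane 0.73 [307, 173, 342, 266] [ 0.465 -0.324  0.084]
top lane 0.17 [188, 147, 253, 211] [0.594 0.017 0.041]
top 
[... 1107 characters left out ...]
side lane 0.73 [270, 132, 357, 197] [ 0.458 -0.299  0.089]
side turntable 0.8 [189, 184, 267, 242] [0.579 0.056 0.063]
side turntable 0.76 [301, 117, 359, 168] [ 0.51  -0.634  0.03 ]
side turntable 0.6 [78, 244, 148, 310] [0.723 0.375 0.016]
side peg 0.91 [75, 248, 147, 310] [0.724 0.381 0.013]
side peg 0.83 [191, 183, 266, 242] [0.581 0.053 0.064]
side peg 0.72 [272, 138, 354, 196] [ 0.457 -0.297  0.079]
side peg 0.62 [301, 119, 357, 166] [ 0.513 -0.63   0.031]
side bottle 0.93 [220, 131, 241, 181] [ 0.727 -0.206  0.101]
side bottle 0.16 [195, 188, 258, 226] [0.586 0.054 0.08 ]
side jar 0.69 [140, 212, 167, 242] [0.737 0.197 0.052]
side mouse 0.73 [177, 184, 198, 203] [ 0.791 -0.034  0.027]
```

View pics/a.png

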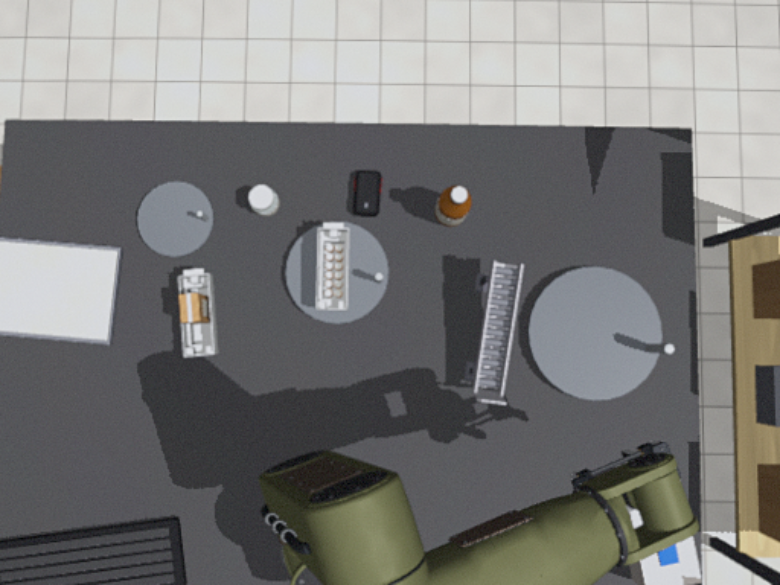

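View pics/b.png

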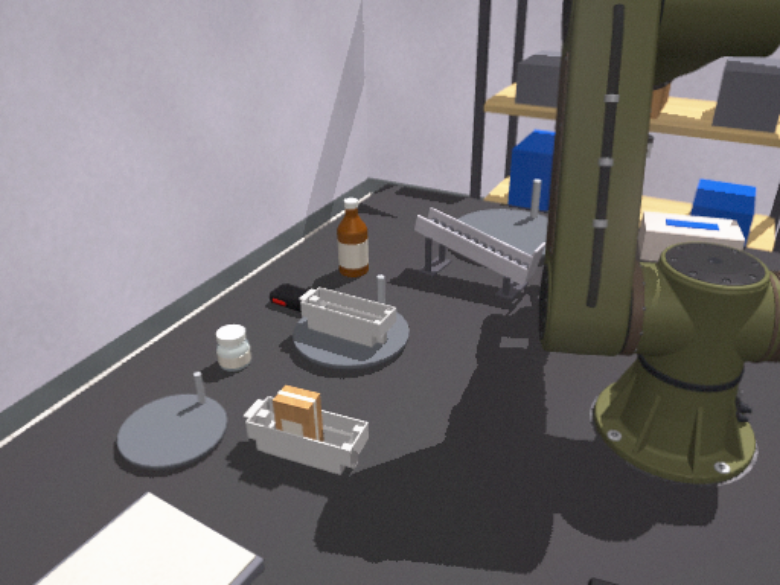

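The three turntable-like discs in the enlarged top view are small at (175,218), middle-sized at (337,272) and large at (596,333). The middle-sized one carries the stocked tray and its peg is at (379,277), so it fits the description. The loose tray with the carton is at (197,312), with its lip towards +x. The lane is at (500,330), with its stop at the low, robot-side end (490,400).

```bash
cat > m.py <<'E'
from h import *
def sel(P,cx,cy,r,z0,z1):
    m=(np.hypot(P[...,0]-cx,P[...,1]-cy)<r)&(P[...,2]>z0)&(P[...,2]<z1)
    return P[m]
def rect(Q):
    (c,s,a)=cv2.minAreaRect(Q[:,:2].astype(np.float32)*1000)
    if s[0]<s[1]: s=s[::-1]; a+=90
    return np.round(c,1),np.round(s,1),(a+90)%180-90
E
python3 - <<'E'
from m import *
for n in ['top','side']:
    P=np.load(n+'.npz')['P']
    print(n)
    for nm,a in dict(loose=(.49,.30,.13,.05,.068),carton=(.505,.308,.08,.095,.118),stock=(.605,.03,.13,.075,.092),peg=(.6,-.08,.05,.09,.115)).items():
        Q=sel(P,*a)
        if len(Q)>4: print(nm,len(Q),Q.mean(0).round(4),np.median(Q,0).round(4),rect(Q))
    Q=sel(P,.6,.015,.16,.012,.03); print('disc',len(Q),cv2.minEnclosingCircle(Q[:,:2].astype(np.float32)),np.median(Q[:,2]))
    Q=sel(P,.465,-.32,.19,.03,.2); Q=Q[(Q[:,1]>-.395)&(Q[:,1]<-.25)]
    print('lane',len(Q),rect(Q),Q.min(0),Q.max(0))
    for b in range(20,300,20):
        pass
P=np.load('top.npz')['P'];img=np.load('top.npz')['img']
cv2.imwrite('pics/c.png',cv2.resize(img[105:275,100:350,::-1],(800,544),interpolation=cv2.INTER_CUBIC))
E
```

```text
top
loose 313 [0.5057 0.311  0.0586] [0.5086 0.3134 0.0588] (array([503.5, 314.4]), array([184.8,  68.5]), 6.703451633453369)
carton 237 [0.5098 0.315  0.107 ] [0.5092 0.3151 0.107 ] (array([510.3, 315.4]), array([57.1, 41. ]), 7.053947925567627)
stock 249 [0.6088 0.0222 0.0821] [0.6123 0.0229 0.0824] (array([604.8, -14. ]), array([187.7, 139.3]), -0.07450103759765625)
peg 19 [ 0.5802 -0.0766  0.101 ] [ 0.5793 -0.0771  0.1012] (array([580.6, -76.3]), array([13.2, 11.4]), -44.46453094482422)
disc 2653 ((0.6193317174911499, 0.005643145646899939), 0.13852618634700775) 0.02173399390336303
lane 1900 (array([ 471.4, -324.9]), array([291.7,  68. ]), -6.550544738769531) [ 0.32455515 -0.3724978   0.03003073] [ 0.61934898 -0.28041529  0.14285265]
side
loose 888 [0.4961 0.3248 0.0574] [0.4867 0.3353 0.0574] (array([502.4, 316.3]), array([188.7,  71.1]), 5.6332011222839355)
carton 421 [0.5061 0.3225 0.1052] [0.5056 0.3238 0.1066] (array([509.4, 318.7]), array([62. , 43.7]), 7.874394416809082)
stock 456 [0.6029 0.0181 0.0803] [0.5959 0.0201 0.0805] (array([605.2, -10.1]), array([189.5, 135.7]), 0.45683231949806213)
peg 25 [ 0.5807 -0.0747  0.0976] [ 0.5811 -0.0736  0.0988] (array([581.9, -76.7]), array([17.1, 12.5]), -61.460601806640625)
disc 1582 ((0.620256781578064, 0.009215537458658218), 0.13883598148822784) 0.02124926827200223
lane 1723 (array([ 470.7, -325. ]), array([297.4,  78.8]), -7.248649597167969) [ 0.3206887  -0.3791314   0.03023597] [ 0.62123186 -0.27851344  0.13876862]
```

View pics/c.png

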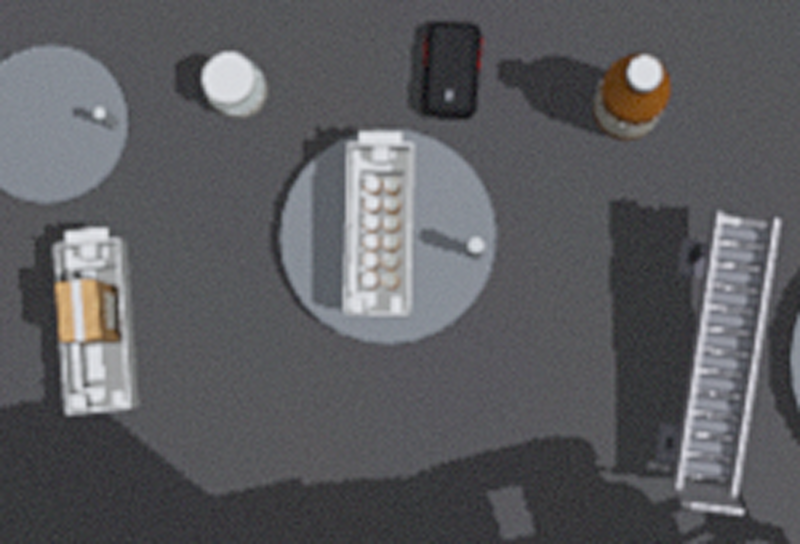

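```bash
cat > plan.py <<'E'
from h import *
from scipy.spatial.transform import Rotation as R
import json,sys
def rpy(a): return R.from_euler('xyz',a)
def rows(wps,claw,start=None,vmax=.04,amax=7.5):
    """wps: list of (pos,rpy) ; prints rows per call. Shift along axes at row start."""
    o=telemetry.get_obs(); p,q=(np.array(o['ee_pos']),rpy(o['eef_rot'])) if start is None else (np.array(start[0]),rpy(start[1]))
    out=[]
    for P,A in wps:
        P=np.array(P);rv=(q.inv()*rpy(A)).as_rotvec();d=P-p
        n=int(max(1,np.ceil(np.linalg.norm(d)/vmax),np.ceil(np.degrees(np.linalg.norm(rv))/amax)))
        for i in range(n):
            s=q.inv().apply(d/n)/.1; t=rv/n/(np.pi/2)
            r={k:round(float(v),3) for k,v in zip(['dx','dy','dz','rx','ry','rz'],[*s,*t]) if abs(v)>=.0005}; r['claw']=claw
            out.append(r); q=q*R.from_rotvec(rv/n)
        p=P
    last=None
    for i,r in enumerate(out):
        if r==last: c+=1
        else:
            if last: print('x%d'%c,json.dumps(last))
            last=r;c=1
    print('x%d'%c,json.dumps(last),'total',len(out))
E
python3 - <<'E'
from m import *
from plan import rows
for n in ['top','side']:
    P=np.load(n+'.npz')['P']
    Q=P[(abs(P[...,0]-.47)<.2)&(P[...,1]>-.41)&(P[...,1]<-.24)&(P[...,2]>.03)&(P[...,2]<.25)]
    yaw,c=-.12,np.array([.47,-.325])
    for it in range(6):
        u=np.array([np.cos(yaw),np.sin(yaw)]);v=np.array([-u[1],u[0]])
        x=(Q[:,:2]-c)@u;y=(Q[:,:2]-c)@v;h=Q[:,2]-(.0898+.2236*x)
        G=(h>10)|((h>.012)&(h<.022)&(abs(x)<.12)&(abs(y)<.036))
        a,b=G&(y>.015),G&(y<-.015)
        f=[np.polyfit(x[k],y[k],1) for k in (a,b)]
        m=np.mean(f,0); yaw+=m[0]; c=c+v*m[1]
    print(n,'yaw',yaw,'c',c,'sep',f[0][1]-f[1][1],a.sum(),b.sum(),f)
    inn=(abs(y)<.02)
    k=inn&(h>.03)&(x<-.1); print('stop plate x,h',np.percentile(x[k],[5,50,95]).round(4),h[k].max() if k.any() else 0)
    k=(abs(y)<.03)&(abs(h)<.025); print('x range',np.percentile(x[k],[1,99]),'h rollers', np.median(h[inn&(abs(x)<.1)]),np.percentile(h[inn&(abs(x)<.1)],95))
    # disc edge
    D=P[(np.hypot(P[...,0]-.6,P[...,1]-.015)<.13)&(abs(P[...,2]-.022)<.004)][:,:2]
    ang=np.arctan2(D[:,1]-.015,D[:,0]-.6);r=np.hypot(D[:,0]-.6,D[:,1]-.015)
    E=np.array([D[(ang>=t)&(ang<t+.1)][np.argsort(r[(ang>=t)&(ang<t+.1)])[-3]] for t in np.arange(-3.1,3.0,.1) if ((ang>=t)&(ang<t+.1)).sum()>8])
    A=np.c_[2*E,np.ones(len(E))];s=np.linalg.lstsq(A,(E**2).sum(1),rcond=None)[0]
    print('disc',s[:2],np.sqrt(s[2]+s[0]**2+s[1]**2))
rows([((.51,.316,.25),(np.pi,0,.115))],0,vmax=.035)
E
```

```text
top yaw -0.1158112403051412 c [ 0.46969798 -0.32750441] sep 0.05582402204042003 94 90 [array([0.001422  , 0.02791201]), array([-0.001422  , -0.02791201])]
stop plate x,h [-0.1439 -0.1388 -0.1344] 0.06463190786270095
x range [-0.13051081  0.14015205] h rollers -0.0063671269948479825 -0.00015677377180077154
disc [0.59713063 0.01671774] 0.11109703341874788
side yaw -0.11536983820331287 c [ 0.46961761 -0.32818291] sep 0.05591364095381208 110 104 [array([-0.00128074,  0.02795682]), array([ 0.00128074, -0.02795682])]
stop plate x,h [-0.1478 -0.1443 -0.1409] 0.0645995120859426
x range [-0.13687338  0.14148215] h rollers -0.003380738498048229 -0.0005621630044428287
disc [0.59666945 0.01819816] 0.11111090837832378
x1 {"dx": 0.237, "dy": -0.256, "dz": -0.011, "rz": 0.007, "claw": 0}
x1 {"dx": 0.234, "dy": -0.259, "dz": -0.011, "rz": 0.007, "claw": 0}
x1 {"dx": 0.231, "dy": -0.262, "dz": -0.011, "rz": 0.007, "claw": 0}
x1 {"dx": 0.228, "dy": -0.264, "dz": -0.011, "rz": 0.007, "claw": 0}
x1 {"dx": 0.225, "dy": -0.267, "dz": -0.011, "rz": 0.007, "claw": 0}
x1 {"dx": 0.222, "dy": -0.27, "dz": -0.0
[... 642 characters left out ...]
: 0}
x1 {"dx": 0.19, "dy": -0.293, "dz": -0.011, "rz": 0.007, "claw": 0}
x1 {"dx": 0.186, "dy": -0.295, "dz": -0.011, "rz": 0.007, "claw": 0}
x1 {"dx": 0.183, "dy": -0.298, "dz": -0.011, "rz": 0.007, "claw": 0}
x1 {"dx": 0.179, "dy": -0.3, "dz": -0.011, "rz": 0.007, "claw": 0}
x1 {"dx": 0.176, "dy": -0.302, "dz": -0.011, "rz": 0.007, "claw": 0}
x1 {"dx": 0.172, "dy": -0.304, "dz": -0.011, "rz": 0.007, "claw": 0}
x1 {"dx": 0.169, "dy": -0.306, "dz": -0.011, "rz": 0.007, "claw": 0}
x1 {"dx": 0.165, "dy": -0.308, "dz": -0.011, "rz": 0.007, "claw": 0}
x1 {"dx": 0.162, "dy": -0.309, "dz": -0.011, "rz": 0.007, "claw": 0}
x1 {"dx": 0.158, "dy": -0.311, "dz": -0.011, "rz": 0.007, "claw": 0} total 25
```

>>> step_arm:
  plan:
    - {"rz": 0.061, "dz": -0.1, "claw": 0}
    - {"rz": 0.061, "dz": -0.1, "claw": 0}
    - {"rz": 0.061, "dz": -0.1, "claw": 0}
    - {"dx": 0.17, "dy": -0.36, "claw": 0}
    - {"dx": 0.17, "dy": -0.36, "claw": 0}
    - {"dx": 0.17, "dy": -0.36, "claw": 0}
    - {"dx": 0.17, "dy": -0.36, "claw": 0}
    - {"dx": 0.17, "dy": -0.36, "claw": 0}
    - {"dx": 0.17, "dy": -0.36, "claw": 0}
    - {"dx": 0.17, "dy": -0.36, "claw": 0}

```text
$.plan[0]: bad value
```

>>> step_arm:
  plan:
    - {"dx": 0.17, "dy": -0.36, "claw": 0}
    - {"dx": 0.17, "dy": -0.36, "claw": 0}
    - {"dx": 0.17, "dy": -0.36, "claw": 0}
    - {"dx": 0.17, "dy": -0.36, "claw": 0}
    - {"dx": 0.17, "dy": -0.36, "claw": 0}
    - {"dx": 0.17, "dy": -0.36, "claw": 0}
    - {"dx": 0.17, "dy": -0.36, "claw": 0}
    - {"dx": 0.17, "dy": -0.36, "claw": 0}
    - {"dx": 0.17, "dy": -0.36, "claw": 0}
    - {"dx": 0.17, "dy": -0.36, "claw": 0}

```text
$.plan[0]: bad value
```

>>> step_arm:
  plan:
    - {"dx": 0.0, "dy": 0.0, "dz": -0.1, "rx": 0.0, "ry": 0.0, "rz": 0.061, "claw": 0.0}
    - {"dx": 0.0, "dy": 0.0, "dz": -0.1, "rx": 0.0, "ry": 0.0, "rz": 0.061, "claw": 0.0}
    - {"dx": 0.0, "dy": 0.0, "dz": -0.1, "rx": 0.0, "ry": 0.0, "rz": 0.061, "claw": 0.0}

```text
time_s: 1.5
ee_pos: [0.2156, -0.5059, 0.2528]
eef_rot: [-3.141, 0.0, 0.111]
force: [-0.5, -0.1, 0.2]
grip_width: 0.0938
grip_force: 0.0
```

>>> step_arm:
  plan:
    - {"dx": 0.176, "dy": -0.356, "dz": 0, "rx": 0, "ry": 0, "rz": 0, "claw": 0}
    - {"dx": 0.176, "dy": -0.356, "dz": 0, "rx": 0, "ry": 0, "rz": 0, "claw": 0}
    - {"dx": 0.176, "dy": -0.356, "dz": 0, "rx": 0, "ry": 0, "rz": 0, "claw": 0}
    - {"dx": 0.176, "dy": -0.356, "dz": 0, "rx": 0, "ry": 0, "rz": 0, "claw": 0}
    - {"dx": 0.176, "dy": -0.356, "dz": 0, "rx": 0, "ry": 0, "rz": 0, "claw": 0}
    - {"dx": 0.176, "dy": -0.356, "dz": 0, "rx": 0, "ry": 0, "rz": 0, "claw": 0}
    - {"dx": 0.176, "dy": -0.356, "dz": 0, "rx": 0, "ry": 0, "rz": 0, "claw": 0}
    - {"dx": 0.176, "dy": -0.356, "dz": 0, "rx": 0, "ry": 0, "rz": 0, "claw": 0}
    - {"dx": 0.176, "dy": -0.356, "dz": 0, "rx": 0, "ry": 0, "rz": 0, "claw": 0}
    - {"dx": 0.176, "dy": -0.356, "dz": 0, "rx": 0, "ry": 0, "rz": 0, "claw": 0}

```text
time_s: 2.5
ee_pos: [0.3496, -0.1306, 0.2527]
eef_rot: [3.141, -0.001, 0.115]
force: [0.4, 0.2, -0.3]
grip_width: 0.0942
grip_force: 0.0
```

>>> step_arm:
  plan:
    - {"dx": 0.176, "dy": -0.356, "dz": 0, "rx": 0, "ry": 0, "rz": 0, "claw": 0}
    - {"dx": 0.176, "dy": -0.356, "dz": 0, "rx": 0, "ry": 0, "rz": 0, "claw": 0}
    - {"dx": 0.176, "dy": -0.356, "dz": 0, "rx": 0, "ry": 0, "rz": 0, "claw": 0}
    - {"dx": 0.176, "dy": -0.356, "dz": 0, "rx": 0, "ry": 0, "rz": 0, "claw": 0}
    - {"dx": 0.176, "dy": -0.356, "dz": 0, "rx": 0, "ry": 0, "rz": 0, "claw": 0}
    - {"dx": 0.176, "dy": -0.356, "dz": 0, "rx": 0, "ry": 0, "rz": 0, "claw": 0}
    - {"dx": 0.176, "dy": -0.356, "dz": 0, "rx": 0, "ry": 0, "rz": 0, "claw": 0}
    - {"dx": 0.176, "dy": -0.356, "dz": 0, "rx": 0, "ry": 0, "rz": 0, "claw": 0}
    - {"dx": 0.176, "dy": -0.356, "dz": 0, "rx": 0, "ry": 0, "rz": 0, "claw": 0}
    - {"dx": 0.176, "dy": -0.356, "dz": 0, "rx": 0, "ry": 0, "rz": 0, "claw": 0}

```text
time_s: 3.5
ee_pos: [0.4836, 0.2436, 0.2525]
eef_rot: [-3.142, -0.0, 0.116]
force: [0.1, -0.6, 0.6]
grip_width: 0.0938
grip_force: 0.0
```

```bash
cat > w.py <<'E'
from m import *
from plan import rpy,rows
def wrist():
    o=telemetry.get_obs(); c=viewer.camera('wrist'); T=rpy(o['eef_rot'])
    P=cloud(c); return o,c,T.apply(P.reshape(-1,3)).reshape(P.shape)+np.array(o['ee_pos'])
E
python3 - <<'E'
from w import *
o,c,P=wrist(); print(o['ee_pos'],o['eef_rot'])
save(c,'d.png')
for nm,a in dict(loose=(.50,.31,.13,.055,.066),carton=(.51,.316,.08,.10,.113)).items():
    Q=sel(P,*a)
    if len(Q)>4: print(nm,len(Q),np.median(Q,0).round(4),rect(Q))
E
```

```text
[0.48356466 0.24356307 0.25245038] [-3.14155174e+00 -1.60198426e-04  1.15582983e-01]
loose 1911 [0.556  0.318  0.0606] (array([503.6, 317.4]), array([186.6,  66.8]), 6.058055400848389)
carton 2566 [0.5119 0.3182 0.1071] (array([510.6, 318.9]), array([59. , 40.7]), 6.420358180999756)
```

View pics/d.png

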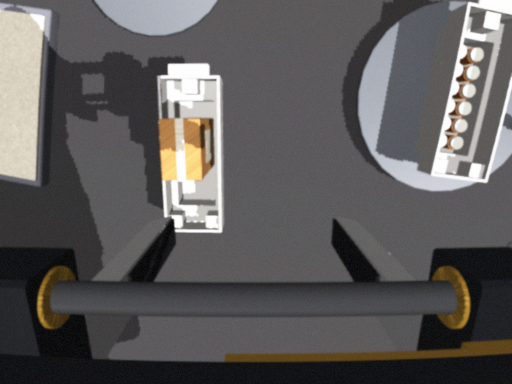

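>>> step_arm:
  plan:
    - {"dx": 0.18, "dy": -0.357, "dz": 0, "rx": 0, "ry": 0, "rz": 0, "claw": 0}
    - {"dx": 0.18, "dy": -0.357, "dz": 0, "rx": 0, "ry": 0, "rz": 0, "claw": 0}
    - {"dx": 0, "dy": 0, "dz": 0.4, "rx": 0, "ry": 0, "rz": 0, "claw": 0}
    - {"dx": 0, "dy": 0, "dz": 0.4, "rx": 0, "ry": 0, "rz": 0, "claw": 0}
    - {"dx": 0, "dy": 0, "dz": 0.4, "rx": 0, "ry": 0, "rz": 0, "claw": 0}
    - {"dx": 0, "dy": 0, "dz": 0.3, "rx": 0, "ry": 0, "rz": 0, "claw": 0}
    - {"dx": 0, "dy": 0, "dz": 0.175, "rx": 0, "ry": 0, "rz": 0, "claw": 0}
    - {"dx": 0, "dy": 0, "dz": 0, "rx": 0, "ry": 0, "rz": 0, "claw": 0}
  grip_force: 18

```text
time_s: 4.35
ee_pos: [0.5097, 0.3162, 0.0824]
eef_rot: [3.14, 0.004, 0.115]
force: [0.8, 0.6, -0.5]
grip_width: 0.0942
grip_force: 0.0
```

>>> step_arm:
  plan:
    - {"dx": 0, "dy": 0, "dz": 0, "rx": 0, "ry": 0, "rz": 0, "claw": 1}
    - {"dx": 0, "dy": 0, "dz": 0, "rx": 0, "ry": 0, "rz": 0, "claw": 1}
    - {"dx": 0, "dy": 0, "dz": 0, "rx": 0, "ry": 0, "rz": 0, "claw": 1}
    - {"dx": 0, "dy": 0, "dz": 0, "rx": 0, "ry": 0, "rz": 0, "claw": 1}
    - {"dx": 0, "dy": 0, "dz": 0, "rx": 0, "ry": 0, "rz": 0, "claw": 1}
    - {"dx": 0, "dy": 0, "dz": 0, "rx": 0, "ry": 0, "rz": 0, "claw": 1}
    - {"dx": 0, "dy": 0, "dz": 0, "rx": 0, "ry": 0, "rz": 0, "claw": 1}

```text
time_s: 5.05
ee_pos: [0.5109, 0.3169, 0.085]
eef_rot: [-3.142, -0.0, 0.115]
force: [0.6, 0.6, 0.8]
grip_width: 0.0415
grip_force: 0.3
```

>>> step_arm:
  plan:
    - {"dx": 0, "dy": 0, "dz": 0, "rx": 0, "ry": 0, "rz": 0, "claw": 1}
    - {"dx": 0, "dy": 0, "dz": 0, "rx": 0, "ry": 0, "rz": 0, "claw": 1}
    - {"dx": 0, "dy": 0, "dz": -0.1, "rx": 0, "ry": 0, "rz": 0, "claw": 1}
    - {"dx": 0, "dy": 0, "dz": -0.2, "rx": 0, "ry": 0, "rz": 0, "claw": 1}
    - {"dx": 0, "dy": 0, "dz": -0.3, "rx": 0, "ry": 0, "rz": 0, "claw": 1}
    - {"dx": 0, "dy": 0, "dz": -0.4, "rx": 0, "ry": 0, "rz": 0, "claw": 1}
    - {"dx": 0, "dy": 0, "dz": -0.4, "rx": 0, "ry": 0, "rz": 0, "claw": 1}
    - {"dx": 0, "dy": 0, "dz": -0.2, "rx": 0, "ry": 0, "rz": 0.05, "claw": 1}
    - {"dx": 0, "dy": 0, "dz": -0.1, "rx": 0, "ry": 0, "rz": 0.05, "claw": 1}
    - {"dx": 0, "dy": 0, "dz": -0.1, "rx": 0, "ry": 0, "rz": 0.047, "claw": 1}

```text
time_s: 6.05
ee_pos: [0.5107, 0.3167, 0.2664]
eef_rot: [-3.141, -0.001, -0.119]
force: [1.0, -0.3, -1.9]
grip_width: 0.04
grip_force: 18.0
```

>>> step_arm:
  plan:
    - {"dx": 0.043, "dy": 0.2, "dz": 0, "rx": 0, "ry": 0, "rz": 0, "claw": 1}
    - {"dx": 0.043, "dy": 0.35, "dz": 0, "rx": 0, "ry": 0, "rz": 0, "claw": 1}
    - {"dx": 0.043, "dy": 0.35, "dz": 0, "rx": 0, "ry": 0, "rz": 0, "claw": 1}
    - {"dx": 0.043, "dy": 0.35, "dz": 0, "rx": 0, "ry": 0, "rz": 0, "claw": 1}
    - {"dx": 0.043, "dy": 0.35, "dz": 0, "rx": 0, "ry": 0, "rz": 0, "claw": 1}
    - {"dx": 0.043, "dy": 0.35, "dz": 0, "rx": 0, "ry": 0, "rz": 0, "claw": 1}
    - {"dx": 0.043, "dy": 0.35, "dz": 0, "rx": 0, "ry": 0, "rz": 0, "claw": 1}
    - {"dx": 0.043, "dy": 0.35, "dz": 0, "rx": 0, "ry": 0, "rz": 0, "claw": 1}
    - {"dx": 0.043, "dy": 0.35, "dz": 0, "rx": 0, "ry": 0, "rz": 0, "claw": 1}
    - {"dx": 0.043, "dy": 0.35, "dz": 0, "rx": 0, "ry": 0, "rz": 0, "claw": 1}

```text
time_s: 7.05
ee_pos: [0.5146, -0.0223, 0.2656]
eef_rot: [3.142, -0.0, -0.116]
force: [1.0, 0.8, -1.6]
grip_width: 0.0399
grip_force: 18.0
```

>>> step_arm:
  plan:
    - {"dx": 0.043, "dy": 0.35, "dz": 0, "rx": 0, "ry": 0, "rz": 0, "claw": 1}
    - {"dx": 0.043, "dy": 0.35, "dz": 0, "rx": 0, "ry": 0, "rz": 0, "claw": 1}
    - {"dx": 0.043, "dy": 0.35, "dz": 0, "rx": 0, "ry": 0, "rz": 0, "claw": 1}
    - {"dx": 0.043, "dy": 0.35, "dz": 0, "rx": 0, "ry": 0, "rz": 0, "claw": 1}
    - {"dx": 0.043, "dy": 0.35, "dz": 0, "rx": 0, "ry": 0, "rz": 0, "claw": 1}
    - {"dx": 0.043, "dy": 0.35, "dz": 0, "rx": 0, "ry": 0, "rz": 0, "claw": 1}
    - {"dx": 0.043, "dy": 0.35, "dz": 0, "rx": 0, "ry": 0, "rz": 0, "claw": 1}
    - {"dx": 0.043, "dy": 0.35, "dz": 0, "rx": 0, "ry": 0, "rz": 0, "claw": 1}
    - {"dx": 0.0, "dy": 0.2, "dz": 0, "rx": 0, "ry": 0, "rz": 0, "claw": 1}
    - {"dx": 0, "dy": 0.105, "dz": 0, "rx": 0, "ry": 0, "rz": 0, "claw": 1}

```text
time_s: 8.05
ee_pos: [0.5128, -0.3344, 0.2649]
eef_rot: [-3.141, 0.0, -0.117]
force: [0.1, 0.7, -2.4]
grip_width: 0.0399
grip_force: 18.0
```

>>> step_arm:
  plan:
    - {"dx": 0, "dy": 0, "dz": 0, "rx": 0, "ry": 0.05, "rz": 0, "claw": 1}
    - {"dx": 0, "dy": 0, "dz": 0, "rx": 0, "ry": 0.05, "rz": 0, "claw": 1}
    - {"dx": 0, "dy": 0, "dz": 0, "rx": 0, "ry": 0.04, "rz": 0, "claw": 1}
    - {"dx": 0, "dy": 0, "dz": 0, "rx": 0, "ry": 0, "rz": 0, "claw": 1}
    - {"dx": 0, "dy": 0, "dz": 0, "rx": 0, "ry": 0, "rz": 0, "claw": 1}

```text
time_s: 8.55
ee_pos: [0.5133, -0.3326, 0.2655]
eef_rot: [3.141, -0.219, -0.115]
force: [0.7, -0.4, -1.5]
grip_width: 0.04
grip_force: 18.0
```

```bash
python3 - <<'E'
from w import *
o,c,P=wrist(); save(c,'e.png')
print(o['ee_pos'],o['eef_rot'])
T=rpy(o['eef_rot']); d=T.inv().apply(np.array([.5302,-.335,.1875])-o['ee_pos']); print('to final, tool',d)
# carton in view from side: points above lane
s=viewer.camera('side'); S=cloud(s); save(s,'f.png',(230,90,390,220),5)
L=T.inv().apply(S.reshape(-1,3)-o['ee_pos']); k=(abs(L[:,0])<.045)&(abs(L[:,1])<.03)&(L[:,2]>.02)&(L[:,2]<.11)
print('carton extent tool',np.nanpercentile(L[k],[1,50,99],axis=0).round(4),k.sum())
E
```

```text
[ 0.51329368 -0.33263567  0.26548586] [ 3.14147753 -0.21858553 -0.11501275]
to final, tool [-0.00025128  0.00039936  0.07983098]
carton extent tool [[-0.0321 -0.0252  0.0206]
 [-0.0086 -0.0188  0.05  ]
 [ 0.0293  0.0178  0.0813]] 351
```

View pics/f.png

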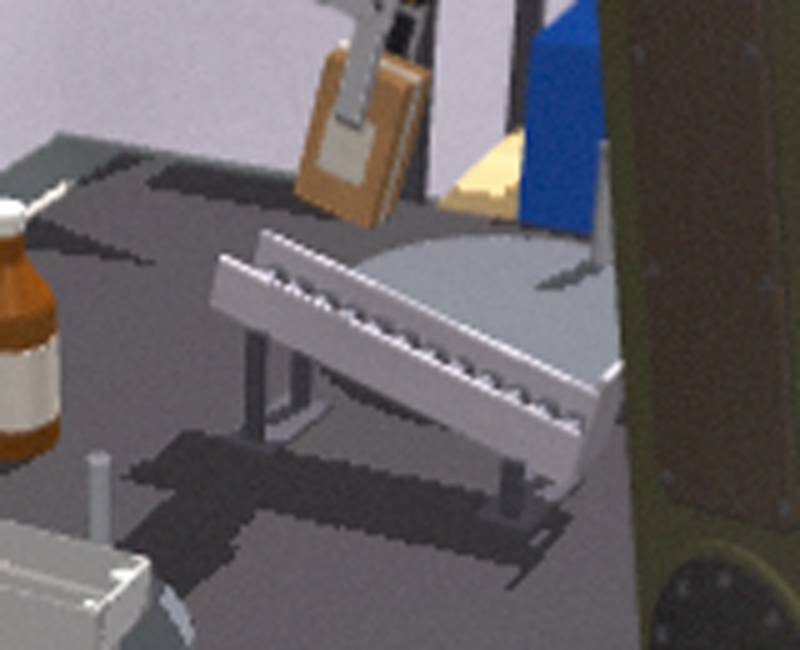

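The carton at (365,135) is held parallel to the lane, above its upper end (240,270).

>>> step_arm:
  plan:
    - {"dx": 0, "dy": 0, "dz": 0.2, "rx": 0, "ry": 0, "rz": 0, "claw": 1}
    - {"dx": 0, "dy": 0, "dz": 0.2, "rx": 0, "ry": 0, "rz": 0, "claw": 1}
    - {"dx": 0, "dy": 0, "dz": 0.2, "rx": 0, "ry": 0, "rz": 0, "claw": 1}
    - {"dx": 0, "dy": 0, "dz": 0.1, "rx": 0, "ry": 0, "rz": 0, "claw": 1}
    - {"dx": 0, "dy": 0, "dz": 0.05, "rx": 0, "ry": 0, "rz": 0, "claw": 1}
    - {"dx": 0, "dy": 0, "dz": 0.02, "rx": 0, "ry": 0, "rz": 0, "claw": 1}
    - {"dx": 0, "dy": 0, "dz": 0, "rx": 0, "ry": 0, "rz": 0, "claw": 1}

```text
time_s: 9.35
ee_pos: [0.5302, -0.3353, 0.1904]
eef_rot: [3.141, -0.22, -0.115]
force: [0.4, -0.1, -0.7]
grip_width: 0.0397
grip_force: 18.0
```

>>> step_arm:
  plan:
    - {"dx": 0, "dy": 0, "dz": 0.01, "rx": 0, "ry": 0, "rz": 0, "claw": 1}
    - {"dx": 0, "dy": 0, "dz": 0.01, "rx": 0, "ry": 0, "rz": 0, "claw": 1}
    - {"dx": 0, "dy": 0, "dz": 0, "rx": 0, "ry": 0, "rz": 0, "claw": 1}

```text
time_s: 9.65
ee_pos: [0.5304, -0.3353, 0.1881]
eef_rot: [3.141, -0.22, -0.116]
force: [-0.1, -0.3, -2.4]
grip_width: 0.04
grip_force: 18.0
```

>>> step_arm:
  plan:
    - {"dx": 0, "dy": 0, "dz": 0.008, "rx": 0, "ry": 0, "rz": 0, "claw": 1}
    - {"dx": 0, "dy": 0, "dz": 0, "rx": 0, "ry": 0, "rz": 0, "claw": 1}

```text
time_s: 9.85
ee_pos: [0.5306, -0.3353, 0.187]
eef_rot: [-3.142, -0.22, -0.116]
force: [0.6, -0.8, -2.3]
grip_width: 0.0399
grip_force: 18.0
```

>>> step_arm:
  plan:
    - {"dx": 0, "dy": 0, "dz": 0.008, "rx": 0, "ry": 0, "rz": 0, "claw": 1}
    - {"dx": 0, "dy": 0, "dz": 0, "rx": 0, "ry": 0, "rz": 0, "claw": 1}

```text
time_s: 10.05
ee_pos: [0.5308, -0.3352, 0.1862]
eef_rot: [-3.141, -0.22, -0.116]
force: [0.8, -0.5, -0.9]
grip_width: 0.04
grip_force: 18.0
```

>>> step_arm:
  plan:
    - {"dx": 0, "dy": 0, "dz": 0.006, "rx": 0, "ry": 0, "rz": 0, "claw": 1}
    - {"dx": 0, "dy": 0, "dz": 0, "rx": 0, "ry": 0, "rz": 0, "claw": 1}
    - {"dx": 0, "dy": 0, "dz": 0, "rx": 0, "ry": 0, "rz": 0, "claw": 0}
    - {"dx": 0, "dy": 0, "dz": 0, "rx": 0, "ry": 0, "rz": 0, "claw": 0}
    - {"dx": 0, "dy": 0, "dz": 0, "rx": 0, "ry": 0, "rz": 0, "claw": 0}
    - {"dx": 0, "dy": 0, "dz": 0, "rx": 0, "ry": 0, "rz": 0, "claw": 0}
    - {"dx": 0, "dy": 0, "dz": 0, "rx": 0, "ry": 0, "rz": 0, "claw": 0}
    - {"dx": 0, "dy": 0, "dz": 0, "rx": 0, "ry": 0, "rz": 0, "claw": 0}
    - {"dx": 0, "dy": 0, "dz": 0, "rx": 0, "ry": 0, "rz": 0, "claw": 0}

```text
time_s: 10.95
ee_pos: [0.5309, -0.3353, 0.1857]
eef_rot: [-3.142, -0.22, -0.116]
force: [-0.1, 0.1, -0.0]
grip_width: 0.0922
grip_force: 0.0
```

>>> step_arm:
  plan:
    - {"dx": 0, "dy": 0, "dz": -0.2, "rx": 0, "ry": 0, "rz": 0, "claw": 0}
    - {"dx": 0, "dy": 0, "dz": -0.3, "rx": 0, "ry": 0, "rz": 0, "claw": 0}
    - {"dx": 0, "dy": 0, "dz": -0.3, "rx": 0, "ry": 0, "rz": 0, "claw": 0}
    - {"dx": 0, "dy": 0, "dz": 0, "rx": 0, "ry": -0.05, "rz": 0, "claw": 0}
    - {"dx": 0, "dy": 0, "dz": 0, "rx": 0, "ry": -0.05, "rz": 0, "claw": 0}
    - {"dx": 0, "dy": 0, "dz": 0, "rx": 0, "ry": -0.04, "rz": 0, "claw": 0}
    - {"dx": 0, "dy": 0, "dz": 0, "rx": 0, "ry": 0, "rz": 0, "claw": 0}

```text
time_s: 11.65
ee_pos: [0.5142, -0.3331, 0.2632]
eef_rot: [-3.141, 0.001, -0.115]
force: [-0.3, -0.3, 0.5]
grip_width: 0.0941
grip_force: 0.0
```

```bash
python3 - <<'E'
from w import *
o=telemetry.get_obs();print(o['ee_pos'],o['eef_rot'])
for n in ['top','side']:
    c=viewer.camera(n); save(c,'g_%s.png'%n,(230,90,390,220) if n=='side' else (280,150,440,280),3)
    S=cloud(c); u=np.array([np.cos(-.1155),np.sin(-.1155)]);v=np.array([-u[1],u[0]])
    q=S[...,:2]-[.4697,-.328];x=q@u;y=q@v;h=S[...,2]-(.0898+.2236*x)
    k=(abs(y)<.03)&(abs(x)<.18)&(h>.07)&(h<.13);print(n,k.sum(),[np.percentile(a[k],[2,50,98]).round(4) for a in (x,y,S[...,2],h)] if k.any() else '')
a=cv2.imread('pics/g_top.png');b=cv2.imread('pics/g_side.png');cv2.imwrite('pics/g.png',cv2.resize(np.hstack([a,b]),(800,325)))
E
```

```text
[ 0.5142106  -0.33312079  0.26324761] [-3.14130303e+00  1.41881352e-03 -1.14770615e-01]
top 0 
side 184 [array([-0.1359, -0.1115, -0.0916]), array([-0.0162,  0.0175,  0.0234]), array([0.1323, 0.1563, 0.1738]), array([0.0707, 0.0918, 0.1069])]
```

View pics/g.png

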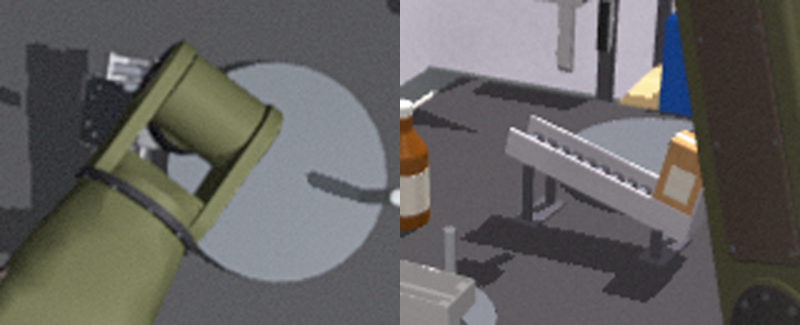

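The carton stands upright against the stop, at (680,170) in the right half. Next is the peg.

>>> step_arm:
  plan:
    - {"dx": 0.09, "dy": -0.367, "dz": 0, "rx": 0, "ry": 0, "rz": 0, "claw": 0}
    - {"dx": 0.09, "dy": -0.367, "dz": 0, "rx": 0, "ry": 0, "rz": 0, "claw": 0}
    - {"dx": 0.09, "dy": -0.367, "dz": 0, "rx": 0, "ry": 0, "rz": 0, "claw": 0}
    - {"dx": 0.09, "dy": -0.367, "dz": 0, "rx": 0, "ry": 0, "rz": 0, "claw": 0}
    - {"dx": 0.09, "dy": -0.367, "dz": 0, "rx": 0, "ry": 0, "rz": 0, "claw": 0}
    - {"dx": 0, "dy": 0, "dz": 0, "rx": 0, "ry": 0, "rz": -0.087, "claw": 0}
    - {"dx": 0, "dy": 0, "dz": 0, "rx": 0, "ry": 0, "rz": -0.087, "claw": 0}
    - {"dx": 0, "dy": 0, "dz": 0, "rx": 0, "ry": 0, "rz": -0.087, "claw": 0}
    - {"dx": 0, "dy": 0, "dz": 0, "rx": 0, "ry": 0, "rz": -0.087, "claw": 0}
    - {"dx": 0, "dy": 0, "dz": 0, "rx": 0, "ry": 0, "rz": -0.087, "claw": 0}

```text
time_s: 12.75
ee_pos: [0.5791, -0.1563, 0.264]
eef_rot: [3.141, -0.002, 0.573]
force: [-0.5, -0.9, -0.2]
grip_width: 0.0937
grip_force: 0.0
```

>>> step_arm:
  plan:
    - {"dx": 0, "dy": 0, "dz": 0, "rx": 0, "ry": 0, "rz": -0.087, "claw": 0}
    - {"dx": 0, "dy": 0, "dz": 0, "rx": 0, "ry": 0, "rz": -0.087, "claw": 0}
    - {"dx": 0, "dy": 0, "dz": 0, "rx": 0, "ry": 0, "rz": -0.087, "claw": 0.3}
    - {"dx": 0, "dy": 0, "dz": 0, "rx": 0, "ry": 0, "rz": -0.087, "claw": 0.5}
    - {"dx": 0, "dy": 0, "dz": 0, "rx": 0, "ry": 0, "rz": -0.087, "claw": 0.68}
    - {"dx": 0, "dy": 0, "dz": 0, "rx": 0, "ry": 0, "rz": -0.087, "claw": 0.68}
    - {"dx": 0, "dy": 0, "dz": 0, "rx": 0, "ry": 0, "rz": -0.087, "claw": 0.68}
    - {"dx": 0, "dy": 0, "dz": 0, "rx": 0, "ry": 0, "rz": -0.087, "claw": 0.68}
    - {"dx": 0, "dy": 0, "dz": 0, "rx": 0, "ry": 0, "rz": 0, "claw": 0.68}

```text
time_s: 13.65
ee_pos: [0.5791, -0.1564, 0.264]
eef_rot: [3.14, -0.0, 1.663]
force: [0.5, 0.7, 0.6]
grip_width: 0.0414
grip_force: 0.0
```

```bash
cat > tt.py <<'E'
from w import *
def fitcircle(E):
    A=np.c_[2*E,np.ones(len(E))];s=np.linalg.lstsq(A,(E**2).sum(1),rcond=None)[0]
    return s[:2],np.sqrt(s[2]+s[0]**2+s[1]**2)
def disc(P,c0=(.597,.0175)):
    D=P[(np.hypot(P[...,0]-c0[0],P[...,1]-c0[1])<.13)&(abs(P[...,2]-.022)<.005)][:,:2]
    d=D-c0;ang=np.arctan2(d[:,1],d[:,0]);r=np.hypot(*d.T);E=[]
    for t in np.arange(-3.1,3.1,.05):
        k=(ang>=t)&(ang<t+.05)
        if k.sum()>10 and r[k].max()>.1: E.append(D[k][np.argsort(r[k])[-2]])
    return len(E),fitcircle(np.array(E))
def peg(P,xy): 
    Q=sel(P,*xy,.04,.096,.108); return len(Q),cv2.minEnclosingCircle(Q[:,:2].astype(np.float32)*1000),Q.mean(0)
E
python3 - <<'E'
from tt import *
o,c,P=wrist(); print(o['ee_pos'],o['eef_rot'],o['grip_width'],o['qpos'][5])
save(c,'h.png')
print(disc(P)); print(peg(P,(.58,-.077)))
Q=sel(P,.605,.03,.12,.077,.09); Q=Q[Q[:,1]>-.03]; print(len(Q),rect(Q))
E
```

```text
[ 0.57913953 -0.15636134  0.26399007] [ 3.13993838e+00 -1.11163609e-04  1.66285662e+00] 0.04142095579872394 -0.4172373622659025
(66, (array([0.5993429 , 0.01636933]), np.float64(0.11368293059601971)))
(193, ((582.9109497070312, -77.45658111572266), 7.829061031341553), array([ 0.58282918, -0.07707928,  0.10089919]))
1766 (array([606.7,   7.5]), array([189.9,  49.1]), 4.420248985290527)
```

View pics/h.png

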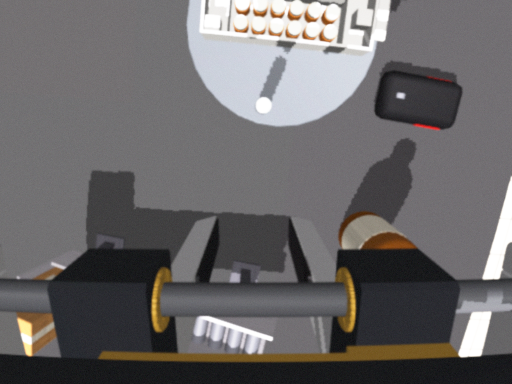

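Peg at (264,104) in the wrist view, with the tray's lip to the right (+x). Now lower the fingers round the peg.

>>> step_arm:
  plan:
    - {"dx": 0.261, "dy": 0.037, "dz": 0, "rx": 0, "ry": 0, "rz": 0, "claw": 0.55}
    - {"dx": 0.262, "dy": 0.037, "dz": 0, "rx": 0, "ry": 0, "rz": 0, "claw": 0.55}
    - {"dx": 0.262, "dy": 0.037, "dz": 0, "rx": 0, "ry": 0, "rz": 0, "claw": 0.55}
    - {"dx": 0, "dy": 0, "dz": 0.4, "rx": 0, "ry": 0, "rz": 0, "claw": 0.55}
    - {"dx": 0, "dy": 0, "dz": 0.4, "rx": 0, "ry": 0, "rz": 0, "claw": 0.55}
    - {"dx": 0, "dy": 0, "dz": 0.4, "rx": 0, "ry": 0, "rz": 0, "claw": 0.55}
    - {"dx": 0, "dy": 0, "dz": 0.4, "rx": 0, "ry": 0, "rz": 0, "claw": 0.55}
    - {"dx": 0, "dy": 0, "dz": 0.3, "rx": 0, "ry": 0, "rz": 0, "claw": 0.55}
    - {"dx": 0, "dy": 0, "dz": 0.07, "rx": 0, "ry": 0, "rz": 0, "claw": 0.65}
    - {"dx": 0, "dy": 0, "dz": 0, "rx": 0, "ry": 0, "rz": 0, "claw": 0.75}
  grip_force: 5

```text
time_s: 14.7
ee_pos: [0.5832, -0.0771, 0.0667]
eef_rot: [-3.141, -0.0, 1.658]
force: [0.2, -0.2, -0.2]
grip_width: 0.0296
grip_force: 0.0
```

>>> step_arm:
  plan:
    - {"dx": 0, "dy": 0, "dz": 0, "rx": 0, "ry": 0, "rz": 0, "claw": 0.75}
    - {"dx": 0, "dy": 0, "dz": 0, "rx": 0, "ry": 0, "rz": 0, "claw": 0.75}
    - {"dx": 0, "dy": 0, "dz": 0, "rx": 0, "ry": 0, "rz": 0, "claw": 0.75}

```text
time_s: 15.0
ee_pos: [0.584, -0.0771, 0.0681]
eef_rot: [3.14, 0.001, 1.661]
force: [-0.6, -0.0, 0.2]
grip_width: 0.0234
grip_force: 0.0
```

>>> step_arm:
  plan:
    - {"dx": -0.019, "dy": 0.098, "dz": 0, "rx": 0, "ry": 0, "rz": -0.052, "claw": 0.75}
    - {"dx": -0.019, "dy": 0.098, "dz": 0, "rx": 0, "ry": 0, "rz": -0.052, "claw": 0.75}
    - {"dx": -0.019, "dy": 0.098, "dz": 0, "rx": 0, "ry": 0, "rz": -0.052, "claw": 0.75}
    - {"dx": -0.012, "dy": 0.099, "dz": 0, "rx": 0, "ry": 0, "rz": -0.052, "claw": 0.75}
    - {"dx": -0.012, "dy": 0.099, "dz": 0, "rx": 0, "ry": 0, "rz": -0.052, "claw": 0.75}
    - {"dx": -0.012, "dy": 0.099, "dz": 0, "rx": 0, "ry": 0, "rz": -0.052, "claw": 0.75}
    - {"dx": -0.005, "dy": 0.099, "dz": 0, "rx": 0, "ry": 0, "rz": -0.052, "claw": 0.75}
    - {"dx": -0.005, "dy": 0.099, "dz": 0, "rx": 0, "ry": 0, "rz": -0.052, "claw": 0.75}
    - {"dx": -0.005, "dy": 0.099, "dz": 0, "rx": 0, "ry": 0, "rz": -0.052, "claw": 0.75}

```text
time_s: 15.9
ee_pos: [0.6666, -0.0519, 0.0675]
eef_rot: [3.141, 0.001, 2.399]
force: [-1.5, 0.1, -0.2]
grip_width: 0.0235
grip_force: 0.5
```

```bash
python3 - <<'E'
from tt import *
o=telemetry.get_obs(); p=np.array(o['ee_pos'])
d=p[:2]-[.599,.0165]; print(p,o['eef_rot'],'r',np.hypot(*d),'phi',np.degrees(np.arctan2(d[1],d[0])),'yaw',np.degrees(o['eef_rot'][2]),o['force'],o['grip_width'],o['qpos'][5])
E
```

```text
[ 0.66664537 -0.05191971  0.06751505] [3.14130538e+00 8.28247761e-04 2.39896043e+00] r 0.09621409893863485 phi -45.326064108296194 yaw 137.45030812954522 [-1.54403239  0.14275088 -0.24034832] 0.0235129335486133 -0.9604535420324408
```

Working as planned, with the tool on the circle and about 1.5 N on it. Continue.

>>> step_arm:
  plan:
    - {"dx": 0.002, "dy": 0.099, "dz": 0, "rx": 0, "ry": 0, "rz": -0.052, "claw": 0.75}
    - {"dx": 0.002, "dy": 0.099, "dz": 0, "rx": 0, "ry": 0, "rz": -0.052, "claw": 0.75}
    - {"dx": 0.002, "dy": 0.099, "dz": 0, "rx": 0, "ry": 0, "rz": -0.052, "claw": 0.75}
    - {"dx": 0.009, "dy": 0.099, "dz": 0, "rx": 0, "ry": 0, "rz": -0.052, "claw": 0.75}
    - {"dx": 0.009, "dy": 0.099, "dz": 0, "rx": 0, "ry": 0, "rz": -0.052, "claw": 0.75}
    - {"dx": 0.009, "dy": 0.099, "dz": 0, "rx": 0, "ry": 0, "rz": -0.052, "claw": 0.75}
    - {"dx": 0.016, "dy": 0.098, "dz": 0, "rx": 0, "ry": 0, "rz": -0.052, "claw": 0.75}
    - {"dx": 0.016, "dy": 0.098, "dz": 0, "rx": 0, "ry": 0, "rz": -0.052, "claw": 0.75}
    - {"dx": 0.016, "dy": 0.098, "dz": 0, "rx": 0, "ry": 0, "rz": -0.052, "claw": 0.75}

```text
time_s: 16.8
ee_pos: [0.6942, 0.0299, 0.0675]
eef_rot: [-3.141, 0.001, 3.134]
force: [-0.9, -1.1, 0.4]
grip_width: 0.0237
grip_force: 0.6
```

```bash
python3 - <<'E'
from tt import *
o=telemetry.get_obs(); p=np.array(o['ee_pos'])
d=p[:2]-[.599,.0165]; print(p,o['eef_rot'],'r',np.hypot(*d),'phi',np.degrees(np.arctan2(d[1],d[0])),'yaw',np.degrees(o['eef_rot'][2]),o['force'],o['grip_width'],o['qpos'][5])
c=viewer.camera('top');P=cloud(c);print(peg(P,p[:2]),disc(P))
E
```

```text
[0.6941916  0.02993961 0.0675226 ] [-3.14137028e+00  1.15451448e-03  3.13419193e+00] r 0.09613565182919236 phi 8.036179666826724 yaw 179.57596994467613 [-0.92362421 -1.1165497   0.40080385] 0.023663695650011404 -1.5728225257798032
(0, ((0.0, 0.0), 0.0), array([nan, nan, nan])) (36, (array([0.59636063, 0.01038024]), np.float64(0.10487154614485383)))tt.py:13: RuntimeWarning: Mean of empty slice.
  Q=sel(P,*xy,.04,.096,.108); return len(Q),cv2.minEnclosingCircle(Q[:,:2].astype(np.float32)*1000),Q.mean(0)
  ret = um.true_divide(
```

>>> step_arm:
  plan:
    - {"dx": 0.023, "dy": 0.097, "dz": 0, "rx": 0, "ry": 0, "rz": -0.052, "claw": 0.75}
    - {"dx": 0.023, "dy": 0.097, "dz": 0, "rx": 0, "ry": 0, "rz": -0.052, "claw": 0.75}
    - {"dx": 0.023, "dy": 0.097, "dz": 0, "rx": 0, "ry": 0, "rz": -0.052, "claw": 0.75}
    - {"dx": 0.03, "dy": 0.095, "dz": 0, "rx": 0, "ry": 0, "rz": -0.052, "claw": 0.75}
    - {"dx": 0.03, "dy": 0.095, "dz": 0, "rx": 0, "ry": 0, "rz": -0.052, "claw": 0.75}
    - {"dx": 0.03, "dy": 0.095, "dz": 0, "rx": 0, "ry": 0, "rz": -0.052, "claw": 0.75}
    - {"dx": 0.036, "dy": 0.093, "dz": 0, "rx": 0, "ry": 0, "rz": -0.052, "claw": 0.75}
    - {"dx": 0.036, "dy": 0.093, "dz": 0, "rx": 0, "ry": 0, "rz": -0.052, "claw": 0.75}
    - {"dx": 0.036, "dy": 0.093, "dz": 0, "rx": 0, "ry": 0, "rz": -0.052, "claw": 0.75}

```text
time_s: 17.75
ee_pos: [0.6437, 0.1003, 0.0675]
eef_rot: [-3.141, 0.001, -2.415]
force: [0.2, -1.1, 0.0]
grip_width: 0.0233
grip_force: 0.6
```

>>> step_arm:
  plan:
    - {"dx": 0.042, "dy": 0.09, "dz": 0, "rx": 0, "ry": 0, "rz": -0.052, "claw": 0.75}
    - {"dx": 0.021, "dy": 0.045, "dz": 0, "rx": 0, "ry": 0, "rz": -0.026, "claw": 0.75}
    - {"dx": 0.021, "dy": 0.045, "dz": 0, "rx": 0, "ry": 0, "rz": -0.026, "claw": 0.75}
    - {"dx": 0.021, "dy": 0.045, "dz": 0, "rx": 0, "ry": 0, "rz": -0.026, "claw": 0.75}
    - {"dx": 0.021, "dy": 0.045, "dz": 0, "rx": 0, "ry": 0, "rz": -0.026, "claw": 0.75}
    - {"dx": 0.01, "dy": 0.02, "dz": 0, "rx": 0, "ry": 0, "rz": 0, "claw": 0.75}
    - {"dx": 0.01, "dy": 0.02, "dz": 0, "rx": 0, "ry": 0, "rz": 0, "claw": 0.75}
    - {"dx": 0, "dy": 0, "dz": 0, "rx": 0, "ry": 0, "rz": 0, "claw": 0.75}

```text
time_s: 18.55
ee_pos: [0.6108, 0.11, 0.067]
eef_rot: [-3.142, 0.0, -2.173]
force: [0.1, -0.0, 0.3]
grip_width: 0.0232
grip_force: 0.0
```

```bash
python3 - <<'E'
from tt import *
o=telemetry.get_obs(); p=np.array(o['ee_pos'])
d=p[:2]-[.599,.0165]; print(p,o['eef_rot'],'r',np.hypot(*d),'phi',np.degrees(np.arctan2(d[1],d[0])),'yaw',np.degrees(o['eef_rot'][2]),o['force'],o['grip_width'],o['qpos'][5])
E
```

```text
[0.61084354 0.11002538 0.06697809] [-3.14156029e+00  9.40056999e-05 -2.17326928e+00] r 0.09427229909059089 phi 82.78279273036219 yaw -124.51915767990846 [ 0.06668908 -0.00576796  0.34768168] 0.023220204390438932 -2.4199590677468175
```

>>> step_arm:
  plan:
    - {"dx": 0, "dy": -0.02, "dz": 0, "rx": 0, "ry": 0, "rz": 0, "claw": 0.7}
    - {"dx": 0, "dy": 0, "dz": -0.1, "rx": 0, "ry": 0, "rz": 0, "claw": 0.7}
    - {"dx": 0, "dy": 0, "dz": -0.3, "rx": 0, "ry": 0, "rz": 0, "claw": 0.7}
    - {"dx": 0, "dy": 0, "dz": -0.4, "rx": 0, "ry": 0, "rz": 0, "claw": 0.7}
    - {"dx": -0.2, "dy": 0, "dz": -0.4, "rx": 0, "ry": 0, "rz": 0, "claw": 0}
    - {"dx": -0.2, "dy": 0, "dz": -0.4, "rx": 0, "ry": 0, "rz": 0, "claw": 0}
    - {"dx": -0.1, "dy": 0, "dz": -0.4, "rx": 0, "ry": 0, "rz": 0, "claw": 0}
    - {"dx": 0, "dy": 0, "dz": -0.2, "rx": 0, "ry": 0, "rz": 0, "claw": 0}
    - {"dx": 0, "dy": 0, "dz": 0, "rx": 0, "ry": 0, "rz": 0, "claw": 0}
    - {"dx": 0, "dy": 0, "dz": 0, "rx": 0, "ry": 0, "rz": 0, "claw": 0}

```text
time_s: 19.55
ee_pos: [0.6406, 0.1501, 0.2864]
eef_rot: [3.141, -0.0, -2.172]
force: [1.3, -0.0, -0.5]
grip_width: 0.0729
grip_force: 0.0
```

```bash
python3 - <<'E'
from tt import *
o,c,P=wrist(); print(o['ee_pos'],o['eef_rot'],o['grip_width'])
save(c,'i.png'); np.save('i.npy',P)
print(disc(P)); print(peg(P,(.613,.11)))
Q=sel(P,.595,.0,.13,.077,.09); Q=Q[Q[:,1]<.07]; print(len(Q),rect(Q),np.median(Q[:,2]))
E
```

```text
[0.64064925 0.15006031 0.28640298] [ 3.14130892e+00 -2.32221279e-04 -2.17198889e+00] 0.0729415752840129
(91, (array([0.5993178 , 0.01788715]), np.float64(0.11276903835783153)))
(170, ((614.5409545898438, 110.16210174560547), 7.81474494934082), array([0.6145638 , 0.11010131, 0.1006127 ]))
1779 (array([592.7,  11. ]), array([188.3,  67.2]), -0.1728363037109375) 0.08228583756135266
```

View pics/i.png

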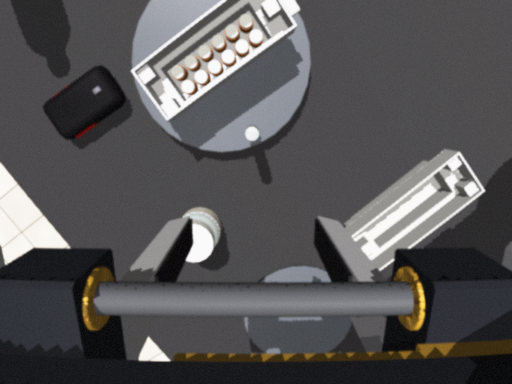

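Peg at (252,134). The stocked tray has turned half a turn (lip now towards the robot, at the top edge (292,5)), and the loose tray is empty at (415,210).

>>> step_arm:
  plan:
    - {"dx": 0, "dy": 0, "dz": 0, "rx": 0, "ry": 0, "rz": 0.078, "claw": 0}
    - {"dx": 0, "dy": 0, "dz": 0, "rx": 0, "ry": 0, "rz": 0.078, "claw": 0}
    - {"dx": 0, "dy": 0, "dz": 0, "rx": 0, "ry": 0, "rz": 0.078, "claw": 0}
    - {"dx": 0, "dy": 0, "dz": 0, "rx": 0, "ry": 0, "rz": 0.078, "claw": 0}
    - {"dx": 0, "dy": 0, "dz": 0, "rx": 0, "ry": 0, "rz": 0.079, "claw": 0}
    - {"dx": 0, "dy": 0, "dz": 0, "rx": 0, "ry": 0, "rz": 0.079, "claw": 0}
    - {"dx": 0, "dy": 0, "dz": 0, "rx": 0, "ry": 0, "rz": 0.079, "claw": 0}

```text
time_s: 20.3
ee_pos: [0.6405, 0.1499, 0.2851]
eef_rot: [-3.141, -0.003, -3.04]
force: [-0.4, 0.5, -0.8]
grip_width: 0.094
grip_force: 0.0
```

>>> step_arm:
  plan:
    - {"dx": 0.093, "dy": 0.362, "dz": 0.07, "rx": 0, "ry": 0, "rz": 0, "claw": 0}
    - {"dx": 0.093, "dy": 0.362, "dz": 0.07, "rx": 0, "ry": 0, "rz": 0, "claw": 0}
    - {"dx": 0.093, "dy": 0.362, "dz": 0.07, "rx": 0, "ry": 0, "rz": 0, "claw": 0}
    - {"dx": 0.093, "dy": 0.362, "dz": 0.07, "rx": 0, "ry": 0, "rz": 0, "claw": 0}
    - {"dx": 0.093, "dy": 0.362, "dz": 0.07, "rx": 0, "ry": 0, "rz": 0, "claw": 0}
    - {"dx": 0, "dy": 0, "dz": 0, "rx": 0, "ry": 0, "rz": 0, "claw": 0}
    - {"dx": 0, "dy": 0, "dz": 0, "rx": 0, "ry": 0, "rz": 0, "claw": 0}

```text
time_s: 21.0
ee_pos: [0.5748, 0.3251, 0.2505]
eef_rot: [-3.141, -0.002, -3.033]
force: [-0.5, -0.4, -0.2]
grip_width: 0.0944
grip_force: 0.0
```

```bash
cat > tray.py <<'E'
from tt import *
from scipy.optimize import minimize
def rimfit(Q,c0,yaw0):
    "fit 175x66 rim outline (mid-wall 172.5x63.5) to rim-top points, lip excluded by trimming"
    Q=Q[:,:2]
    def res(p):
        c,s=np.cos(p[2]),np.sin(p[2]);d=Q-p[:2];x=d@[c,s];y=d@[-s,c]
        e=np.minimum(np.hypot(np.maximum(abs(x)-.08625,0),abs(y)-.03175),np.hypot(abs(x)-.08625,np.maximum(abs(y)-.03175,0)))
        return np.minimum(e,.006).mean()
    r=minimize(res,[*c0,yaw0],method='Nelder-Mead',options=dict(initial_simplex=[[c0[0]+a,c0[1]+b,yaw0+g] for a,b,g in [(0,0,0),(.004,0,0),(0,.004,0),(0,0,.04)]],xatol=1e-5,fatol=1e-8))
    return r.x,r.fun
E
python3 - <<'E'
from tray import *
o,c,P=wrist(); print(o['ee_pos'],o['eef_rot'],o['grip_width'])
Q=sel(P,.4976,.3167,.12,.055,.066);print(len(Q),rect(Q),np.median(Q[:,2]),rimfit(Q,(.4976,.3167),.107))
Q=sel(np.load('i.npy'),.595,.0,.13,.077,.09); Q=Q[Q[:,1]<.07];print(rimfit(Q,(.5987,.011),0))
t=np.array([.4976,.3167,.049]);print(rpy(o['eef_rot']).inv().apply(t-o['ee_pos']))
E
```

```text
[0.5747545  0.32510576 0.25046024] [-3.14063905e+00 -1.99431776e-03 -3.03316745e+00] 0.09442312497573913
2049 (array([503.4, 317.7]), array([186.2,  66.7]), 6.2726521492004395) 0.060581801694586046 (array([0.49890303, 0.3170187 , 0.10925124]), np.float64(0.0022057200657159427))
(array([0.59768771, 0.0115681 , 0.0040987 ]), np.float64(0.0019212026537340637))
[7.72091101e-02 1.84973449e-04 2.01614539e-01]
```

>>> step_arm:
  plan:
    - {"dx": 0.384, "dy": 0.002, "dz": 0, "rx": 0, "ry": 0, "rz": 0, "claw": 0}
    - {"dx": 0.384, "dy": 0, "dz": 0, "rx": 0, "ry": 0, "rz": 0, "claw": 0}
    - {"dx": 0, "dy": 0, "dz": 0.4, "rx": 0, "ry": 0, "rz": 0, "claw": 0}
    - {"dx": 0, "dy": 0, "dz": 0.4, "rx": 0, "ry": 0, "rz": 0, "claw": 0}
    - {"dx": 0, "dy": 0, "dz": 0.4, "rx": 0, "ry": 0, "rz": 0, "claw": 0}
    - {"dx": 0, "dy": 0, "dz": 0.4, "rx": 0, "ry": 0, "rz": 0, "claw": 0}
    - {"dx": 0, "dy": 0, "dz": 0.3, "rx": 0, "ry": 0, "rz": 0, "claw": 0}
    - {"dx": 0, "dy": 0, "dz": 0.135, "rx": 0, "ry": 0, "rz": 0, "claw": 0}
    - {"dx": 0, "dy": 0, "dz": 0, "rx": 0, "ry": 0, "rz": 0, "claw": 0}
  grip_force: 20

```text
time_s: 21.95
ee_pos: [0.4987, 0.3159, 0.0471]
eef_rot: [-3.141, -0.002, -3.035]
force: [0.2, 1.0, 0.3]
grip_width: 0.0939
grip_force: 0.0
```

>>> step_arm:
  plan:
    - {"dx": 0, "dy": 0, "dz": 0, "rx": 0, "ry": 0, "rz": 0, "claw": 1}
    - {"dx": 0, "dy": 0, "dz": 0, "rx": 0, "ry": 0, "rz": 0, "claw": 1}
    - {"dx": 0, "dy": 0, "dz": 0, "rx": 0, "ry": 0, "rz": 0, "claw": 1}
    - {"dx": 0, "dy": 0, "dz": 0, "rx": 0, "ry": 0, "rz": 0, "claw": 1}
    - {"dx": 0, "dy": 0, "dz": 0, "rx": 0, "ry": 0, "rz": 0, "claw": 1}
    - {"dx": 0, "dy": 0, "dz": 0, "rx": 0, "ry": 0, "rz": 0, "claw": 1}

```text
time_s: 22.55
ee_pos: [0.4992, 0.3172, 0.0492]
eef_rot: [3.141, 0.001, -3.034]
force: [-1.6, -2.6, 6.3]
grip_width: 0.0659
grip_force: 20.0
```

>>> step_arm:
  plan:
    - {"dx": 0, "dy": 0, "dz": -0.1, "rx": 0, "ry": 0, "rz": 0, "claw": 1}
    - {"dx": 0, "dy": 0, "dz": -0.3, "rx": 0, "ry": 0, "rz": 0, "claw": 1}
    - {"dx": 0, "dy": 0, "dz": -0.4, "rx": 0, "ry": 0, "rz": 0, "claw": 1}
    - {"dx": 0, "dy": 0, "dz": -0.4, "rx": 0, "ry": 0, "rz": 0, "claw": 1}
    - {"dx": 0, "dy": 0, "dz": -0.4, "rx": 0, "ry": 0, "rz": 0, "claw": 1}
    - {"dx": 0, "dy": 0, "dz": -0.3, "rx": 0, "ry": 0, "rz": 0.022, "claw": 1}
    - {"dx": 0, "dy": 0, "dz": -0.1, "rx": 0, "ry": 0, "rz": 0.022, "claw": 1}
    - {"dx": 0, "dy": 0, "dz": 0, "rx": 0, "ry": 0, "rz": 0.023, "claw": 1}

```text
time_s: 23.35
ee_pos: [0.499, 0.3174, 0.251]
eef_rot: [3.14, 0.003, -3.141]
force: [1.3, 0.7, -2.0]
grip_width: 0.0659
grip_force: 20.0
```

>>> step_arm:
  plan:
    - {"dx": -0.1, "dy": -0.2, "dz": 0, "rx": 0, "ry": 0, "rz": 0, "claw": 1}
    - {"dx": -0.11, "dy": -0.34, "dz": 0, "rx": 0, "ry": 0, "rz": 0, "claw": 1}
    - {"dx": -0.11, "dy": -0.34, "dz": 0, "rx": 0, "ry": 0, "rz": 0, "claw": 1}
    - {"dx": -0.11, "dy": -0.34, "dz": 0, "rx": 0, "ry": 0, "rz": 0, "claw": 1}
    - {"dx": -0.11, "dy": -0.34, "dz": 0, "rx": 0, "ry": 0, "rz": 0, "claw": 1}
    - {"dx": -0.11, "dy": -0.34, "dz": 0, "rx": 0, "ry": 0, "rz": 0, "claw": 1}
    - {"dx": -0.11, "dy": -0.34, "dz": 0, "rx": 0, "ry": 0, "rz": 0, "claw": 1}
    - {"dx": -0.11, "dy": -0.34, "dz": 0, "rx": 0, "ry": 0, "rz": 0, "claw": 1}
    - {"dx": -0.1, "dy": -0.34, "dz": 0, "rx": 0, "ry": 0, "rz": 0, "claw": 1}
    - {"dx": -0.02, "dy": -0.14, "dz": 0, "rx": 0, "ry": 0, "rz": 0, "claw": 1}

```text
time_s: 24.35
ee_pos: [0.5988, 0.0088, 0.2485]
eef_rot: [-3.141, -0.0, -3.141]
force: [0.3, -0.8, -1.4]
grip_width: 0.0662
grip_force: 20.0
```

>>> step_arm:
  plan:
    - {"dx": 0, "dy": 0, "dz": 0, "rx": 0, "ry": 0, "rz": 0, "claw": 1}
    - {"dx": 0, "dy": 0, "dz": 0, "rx": 0, "ry": 0, "rz": 0, "claw": 1}

```text
time_s: 24.55
ee_pos: [0.5982, 0.0121, 0.2485]
eef_rot: [3.141, -0.0, -3.139]
force: [-0.3, -0.3, -1.5]
grip_width: 0.0659
grip_force: 20.0
```

```bash
python3 - <<'E'
from tray import *
o,c,P=wrist(); print(o['ee_pos'],o['eef_rot'],o['grip_width'])
s=viewer.camera('side');S=cloud(s);p=np.array(o['ee_pos']);z=p[2]-.0492
sd=sel(S,p[0],p[1],.13,z-.01,z+.07);print('held side z range',np.percentile(sd[:,2],[1,99])-z)
# held tray rim & stock rim in wrist and side views
for nm,X in (('wrist',P),('side',S)):
    H=sel(X,p[0],p[1],.13,z+.05,z+.075);print(nm,'held',len(H),rect(H) if len(H)>5 else '',np.percentile(H[:,0],[0.5,99.5]) if len(H) else '')
    T=sel(X,.598,.0113,.12,.075,.092);T=T[T[:,1]<.07];print(nm,'stock',len(T),rect(T) if len(T)>5 else '')
a=cv2.resize(c['img'],(512,384));b=s['img'][120:250,160:290];cv2.imwrite('pics/j.png',cv2.resize(np.hstack([a,cv2.resize(b,(384,384))])[...,::-1],(800,343)))
E
```

```text
[0.59821575 0.01208178 0.24847117] [ 3.14126337e+00 -9.70315214e-05 -3.13924728e+00] 0.06586495973089958
held side z range [0.00021847 0.06667683]
wrist held 9410 (array([588.5,  12.8]), array([159.4,  90.1]), -1.2531661987304688) [0.50943409 0.66624037]
wrist stock 0 
side held 646 (array([598.5,  12.5]), array([188.8,  92.9]), -7.52215576171875) [0.50732717 0.69273197]
side stock 419 (array([591.2,  10.4]), array([189.8,  75.1]), 0.2912396490573883)
```

View pics/j.png

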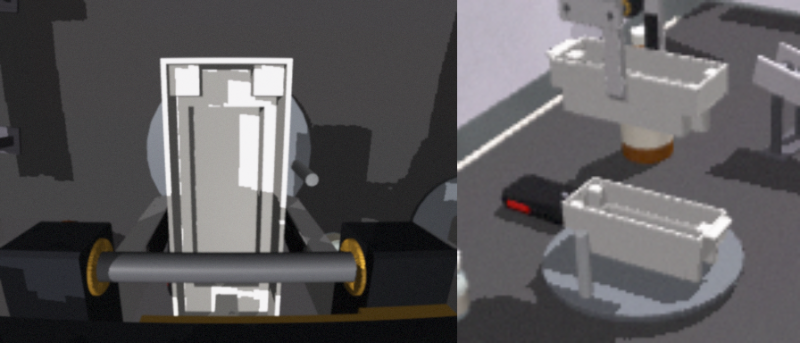

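The held tray (left: centred at (228,180), its two corner ledges at the robot end) is over the stocked tray. In the side crop its lip is at (570,50) and the stocked tray's lip at (725,225), so they face opposite ways. Lowering.

>>> step_arm:
  plan:
    - {"dx": -0.015, "dy": -0.008, "dz": 0.1, "rx": 0, "ry": 0, "rz": 0, "claw": 1}
    - {"dx": 0, "dy": 0, "dz": 0.25, "rx": 0, "ry": 0, "rz": 0, "claw": 1}
    - {"dx": 0, "dy": 0, "dz": 0.25, "rx": 0, "ry": 0, "rz": 0, "claw": 1}
    - {"dx": 0, "dy": 0, "dz": 0.2, "rx": 0, "ry": 0, "rz": 0, "claw": 1}
    - {"dx": 0, "dy": 0, "dz": 0.15, "rx": 0, "ry": 0, "rz": 0, "claw": 1}
    - {"dx": 0, "dy": 0, "dz": 0.1, "rx": 0, "ry": 0, "rz": 0, "claw": 1}
    - {"dx": 0, "dy": 0, "dz": 0.05, "rx": 0, "ry": 0, "rz": 0, "claw": 1}
    - {"dx": 0, "dy": 0, "dz": 0, "rx": 0, "ry": 0, "rz": 0, "claw": 1}

```text
time_s: 25.45
ee_pos: [0.6, 0.0107, 0.1381]
eef_rot: [3.142, -0.0, -3.139]
force: [0.2, 0.0, -0.9]
grip_width: 0.0658
grip_force: 20.0
```

>>> step_arm:
  plan:
    - {"dx": 0, "dy": 0, "dz": 0.03, "rx": 0, "ry": 0, "rz": 0, "claw": 1}
    - {"dx": 0, "dy": 0, "dz": 0.03, "rx": 0, "ry": 0, "rz": 0, "claw": 1}
    - {"dx": 0, "dy": 0, "dz": 0.02, "rx": 0, "ry": 0, "rz": 0, "claw": 1}
    - {"dx": 0, "dy": 0, "dz": 0, "rx": 0, "ry": 0, "rz": 0, "claw": 1}

```text
time_s: 25.85
ee_pos: [0.5999, 0.0105, 0.1301]
eef_rot: [3.142, -0.0, -3.139]
force: [0.2, 0.2, -2.2]
grip_width: 0.066
grip_force: 20.0
```

>>> step_arm:
  plan:
    - {"dx": 0, "dy": 0, "dz": 0.015, "rx": 0, "ry": 0, "rz": 0, "claw": 1}
    - {"dx": 0, "dy": 0, "dz": 0.01, "rx": 0, "ry": 0, "rz": 0, "claw": 1}
    - {"dx": 0, "dy": 0, "dz": 0, "rx": 0, "ry": 0, "rz": 0, "claw": 1}

```text
time_s: 26.15
ee_pos: [0.5999, 0.0105, 0.1276]
eef_rot: [3.142, -0.0, -3.139]
force: [0.2, -0.1, -1.5]
grip_width: 0.0659
grip_force: 20.0
```

>>> step_arm:
  plan:
    - {"dx": 0, "dy": 0, "dz": 0.007, "rx": 0, "ry": 0, "rz": 0, "claw": 1}
    - {"dx": 0, "dy": 0, "dz": 0, "rx": 0, "ry": 0, "rz": 0, "claw": 1}

```text
time_s: 26.35
ee_pos: [0.6, 0.0105, 0.1272]
eef_rot: [-3.142, 0.0, -3.139]
force: [-0.0, 0.5, -0.7]
grip_width: 0.0662
grip_force: 20.0
```

>>> step_arm:
  plan:
    - {"dx": 0, "dy": 0, "dz": 0.008, "rx": 0, "ry": 0, "rz": 0, "claw": 1}
    - {"dx": 0, "dy": 0, "dz": 0, "rx": 0, "ry": 0, "rz": 0, "claw": 1}

```text
time_s: 26.55
ee_pos: [0.6001, 0.0105, 0.1272]
eef_rot: [-3.142, 0.001, -3.139]
force: [-4.4, 0.4, 7.5]
grip_width: 0.0659
grip_force: 20.0
```

```bash
python3 - <<'E'
from tray import *
s=viewer.camera('side');b=s['img'][130:250,160:290];cv2.imwrite('pics/k.png',cv2.resize(b[...,::-1],(780,720))[:600])
E
```

```text
(no output)
```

View pics/k.png

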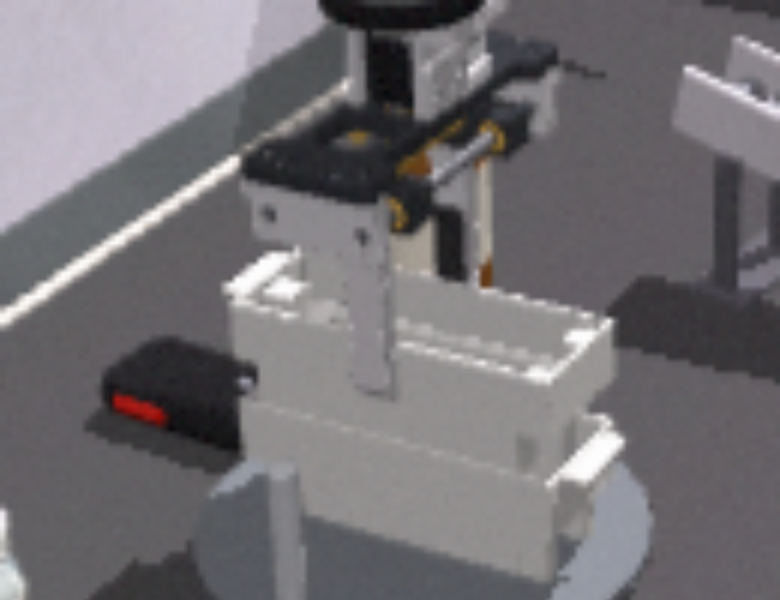

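The held tray sits on the stocked tray at the height expected for the ledges, with its lip at (260,275) and the lower lip at (595,450). Release and retreat.

>>> step_arm:
  plan:
    - {"dx": 0, "dy": 0, "dz": -0.004, "rx": 0, "ry": 0, "rz": 0, "claw": 1}
    - {"dx": 0, "dy": 0, "dz": 0, "rx": 0, "ry": 0, "rz": 0, "claw": 0}
    - {"dx": 0, "dy": 0, "dz": 0, "rx": 0, "ry": 0, "rz": 0, "claw": 0}
    - {"dx": 0, "dy": 0, "dz": 0, "rx": 0, "ry": 0, "rz": 0, "claw": 0}
    - {"dx": 0, "dy": 0, "dz": 0, "rx": 0, "ry": 0, "rz": 0, "claw": 0}
    - {"dx": 0, "dy": 0, "dz": 0, "rx": 0, "ry": 0, "rz": 0, "claw": 0}
    - {"dx": 0, "dy": 0, "dz": 0, "rx": 0, "ry": 0, "rz": 0, "claw": 0}

```text
time_s: 27.3
ee_pos: [0.6, 0.0106, 0.1266]
eef_rot: [3.142, -0.0, -3.139]
force: [0.4, 0.1, 0.3]
grip_width: 0.0941
grip_force: 0.0
```

>>> step_arm:
  plan:
    - {"dx": 0, "dy": 0, "dz": -0.15, "rx": 0, "ry": 0, "rz": 0, "claw": 0}
    - {"dx": 0, "dy": 0, "dz": -0.3, "rx": 0, "ry": 0, "rz": 0, "claw": 0}
    - {"dx": 0, "dy": 0, "dz": -0.4, "rx": 0, "ry": 0, "rz": 0, "claw": 0}
    - {"dx": -0.2, "dy": 0, "dz": -0.4, "rx": 0, "ry": 0, "rz": 0, "claw": 0}
    - {"dx": -0.3, "dy": 0, "dz": -0.3, "rx": 0, "ry": 0, "rz": 0, "claw": 0}
    - {"dx": -0.3, "dy": 0, "dz": -0.1, "rx": 0, "ry": 0, "rz": 0, "claw": 0}
    - {"dx": 0, "dy": 0, "dz": 0, "rx": 0, "ry": 0, "rz": 0, "claw": 0}
    - {"dx": 0, "dy": 0, "dz": 0, "rx": 0, "ry": 0, "rz": 0, "claw": 0}
    - {"dx": 0, "dy": 0, "dz": 0, "rx": 0, "ry": 0, "rz": 0, "claw": 0}

```text
time_s: 28.2
ee_pos: [0.6792, 0.0107, 0.2917]
eef_rot: [3.142, -0.001, -3.139]
force: [-0.4, 0.3, 0.4]
grip_width: 0.0938
grip_force: 0.0
```

```bash
python3 - <<'E'
from tray import *
o,c,P=wrist(); print(o['ee_pos'],o['eef_rot'])
H=sel(P,.598,.0113,.13,.125,.155);H=H[H[:,1]<.07];print('upper rim',len(H),rect(H),np.median(H[:,2]),rimfit(H,(.598,.0113),0))
A=np.c_[H[:,:2],np.ones(len(H))];k=H[:,2]>.134;print('tilt',np.linalg.lstsq(A[k],H[k,2],rcond=None)[0])
T=sel(P,.598,.0113,.13,.077,.09);T=T[T[:,1]<.07];print('lower visible',len(T),np.percentile(T[:,0],[1,99]))
S=cloud(viewer.camera('side'))
H=sel(S,.598,.0113,.13,.133,.148);print('side upper',len(H),rect(H),np.median(H[:,2]))
u=np.array([np.cos(-.1155),np.sin(-.1155)]);v=np.array([-u[1],u[0]]);q=S[...,:2]-[.4697,-.328];x=q@u;y=q@v;h=S[...,2]-(.0898+.2236*x)
k=(abs(y)<.03)&(abs(x)<.18)&(h>.07)&(h<.13);print('carton',[np.percentile(a[k],[2,50,98]).round(4) for a in (x,y,h)])
E
```

```text
[0.67924617 0.01074223 0.29173383] [ 3.14158558e+00 -6.51455401e-04 -3.13931073e+00]
upper rim 3568 (array([604.5,  11.9]), array([186.8,  66.6]), 0.3218274414539337) 0.13784433289715411 (array([0.59963789, 0.01164351, 0.00452151]), np.float64(0.0024649338692325075))
tilt [0.00259991 0.00061922 0.13687946]
lower visible 5006 [0.53451702 0.66107443]
side upper 357 (array([603.1,  10.1]), array([188.8,  74.9]), 0.023609260097146034) 0.13715356908724483
carton [array([-0.1474, -0.1172, -0.0921]), array([-0.015 ,  0.0176,  0.0233]), array([0.0706, 0.0914, 0.1067])]
```

```bash
python3 -c "
from station import hand_in
print(hand_in())"
```

```text
the job is handed in; nothing more can be done
None
```

The job is handed in, with no verdict shown, after about 28 s of the 72 s: the carton stands at the lane's stop, the stocked tray is turned about 180°, and the emptied tray sits level on its ledges facing the opposite way.

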